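# Clamp the turntable's board to the bench

### The arm

A 6-joint arm with a two-finger parallel gripper is mounted at the origin on the work surface. World frame = base frame: x ahead of the robot, y to its left, z up, the work surface at z = 0. Lengths are in mm, angles in rad, forces in N, time in s.
With the tool pointing down it reaches from about 375 to 825 mm from the base axis. Payload 5.5 kg.
Tool frame: the origin (TCP) lies at the very end of the fingers, on their centre line; the grasp point (between the pads) lies 19 mm behind it (grasp_offset is the distance from the TCP to the grasp point, in mm); z points along the fingers, y is the line along which they close (so a half turn about z gives the same grasp; the last joint's range is limited). The gripper opens to 85 mm and grips with 20 to 120 N. Pads are 22 mm wide; open, the fingers measure 114 mm over their backs; the gripper's body (76 mm by 85 mm) begins 54 mm behind the grasp point. The pads swing forward as they close: fully open they stand 13 mm farther back than shut.
Start: joints at [1.235, 0.314, -0.047, 1.21, 0, 1.571], TCP at [197.711, 566.485, 231.299] pointing down, gripper open.
Joint ranges: [-2.67, 2.67], [-0.69, 1.73], [-1.03, 1.25], [-2.08, 2.16], [-1.42, 1.45], [-3.14, 3.14]. Speed limits (rad/s): [2.39, 2.39, 3.01, 3.14, 3.14, 3.14].

### API

Orientations are given as a unit quaternion [w, x, y, z].
In Python, from station import * gives the robot as it stands. The module is installed in compiled form; this text tells all that it offers.
- The arm moves only by the shell command python3 -m jog 'ROWS' [OPENING] [FORCE]. ROWS is JSON, a list of rows, each a list of 6 numbers: the shift along the tool's x, y, z scaled (see below), then the turn, a rotation vector about the tool's x, y, z scaled (see below). In form: [[tx, ty, tz, wx, wy, wz], ...]. A call has exactly 5 rows; each row is the pose to reach, as a shift and turn from the pose commanded when the call began, along the tool's axes at that moment, turning the shorter way round; what a row does not reach only later rows make up. The controller multiplies each number of a shift by 15 cm and each number of a turn by 180 degrees. A row lasts 1/8 s, in which the tool goes at most 62.5 mm and 10.7 degrees, less where a joint would pass 70% of its speed; a pose out of reach is approached as far as the arm can. A call with a number of a shift or a turn outside -1 to 1 is refused whole. A call with a gripper value outside its range is refused whole. OPENING is the closure, from -1 (fully open) to 1 (shut), set as the call begins (- or left out, the last holds). The fingers move at their own pace and stop on an object; FORCE is the grip in N (left out, the last holds). Time passes only in rows, so rows that repeat a pose let the fingers close, or fill a call up. It gives the time, the measured TCP pose, the force, the opening and the grip force at its end, in the units of the state.
- observe(): the state, without advancing time (a new reading comes with each control period).
- read_camera(name): name is "scene" or "side" or "wrist"; returns a dict with "img" (480x640x3 uint8, red, green, blue), "camera_matrix" (3x3 intrinsics, pixels), "xyz" and "attitude" of the camera in the world; the wrist camera has in their place "hand_eye" (4x4, takes a point from camera to tool coordinates, whose origin is the TCP and whose axes are the flange's). Camera axes: x right, y down, z forward; pixel columns grow to the right and rows downward; lengths in mm; the calibration is good to about 2 mm. A picture is of the moment at which its call begins: read the wrist's pose just before it. There is no depth.
- hand_in(): hands the job in; it is judged then, once.
The state is a dict: "time_s": time; "qpos": joint angles; "qd": joint speeds; "joint_efforts": joint torques, N m; "position": TCP position; "orientation": TCP orientation; "contact_force": force on the tool from outside, world axes, zero at the start; "ft_torque": the same for the moment, N m; "gripper_width": opening from 0.0 (shut) to 1.0 (fully open); "gripper_force": force on a finger pad.
Only numpy, scipy, OpenCV 4.12 (cv2) and the standard library are available. Lean on these libraries where they do the work, as an engineer would, in place of code of your own. Each camera call takes 0.05 s, during which the arm holds its last target. There are 200 camera calls.

### The job

Two identical screw clamps stand on the bench: take the one whose rubber pad hangs over the edge of the turntable's board. Turn its crank clockwise, seen from above, until the pad meets the board, then snug it up by about another fifth of a turn, firm but not screwed hard, and let go. Leave the other clamp alone, and do not shift the turntable or the vase on it.

Things in the scene. Friction and masses are not known exactly. Their poses are not given: they have to be found in the camera images.
- clamp_grip (a point): Centre of the upright wooden crank knob of the clamp to turn: 22 mm across, 46 mm tall, spins freely on its pin, so the hand need not turn with it. It circles at 50 mm radius round the vertical screw axis, on a flat steel crank arm 26 mm below this point (hub 21 mm below); nothing near is higher. z 0.18 to 0.20 at the start.
- clamp_crank (a joint): Crank angle of that clamp, rad; grows clockwise seen from above, 0 to 3.5 at the start, stop at 7.5. Crank, screw and pad sink together 30 mm per full turn (4.8 mm per rad). Stiff, stays where left: moving the knob takes about 4 N with the pad free, 6 N when snug. The pad meets the board at about 5.4 rad.
- clamp_pad: Round black rubber pad, 32 mm across, 10 mm thick, under that clamp's screw. Origin at the centre of its underside, on the vertical screw axis; z up. On a spring stem: once on the board it stays put as the screw goes on down, pressing about 3 N at first touch and 4 N more per mm of screw travel. 5 to 6 mm (a fifth of a turn, 25 N) is snug, 9 mm too hard.
- turntable: Loose lacquered wooden turntable, 1.8 kg: board 250 (x) by 210 (y) by 18 mm thick on the bench; on it a platter 184 mm across, centred 25 mm to +x of the board's centre, top 38 mm above the bench. Origin at the centre of the board's underside; z up. The pad hangs over its -x edge strip, 20 to 30 mm in and 50 to 65 mm to +y of the middle; the board's face is 18 mm above the origin.
- vase: Plum-glazed vase standing on the platter, 100 mm tall, 84 mm across, loose. Origin at the centre of its foot; z up. Its mouth is 138 mm above the bench. To be left standing.
- spare_grip (a point): Centre of the same knob on the other, identical clamp, whose pad hangs over bare bench. Not to be moved.
There are look-alikes about, which are no part of the job. Leave any yellow look-alike of the part that bears clamp_grip alone.

How it is judged:
By the outcome, as a careful person would: the job done as asked, in the order asked, and still so for the second after the job is handed in, with the robot touching nothing.
It also fails if it takes over 56 s, if anything falls off the work surface, if the arm or the gripper's body presses on something with over 40 N, if the wrist force passes 120 N, or if a joint passes its speed limit or range.

## Working session

There is one attempt and no reset: what is moved stays moved. The work goes in short steps, Python scripts to look and compute and a shell command to move; the robot and the scene stay as the last step left them, time stands still between calls to the robot, and variables do not carry over. Pictures are saved under pics/ and viewed, at most 10 in all, crops included, and the job is handed in when it is done.

```bash
mkdir -p pics
python3 - <<'E'
from station import *
import cv2,numpy as np
s=observe();print(s)
for n in("scene","side"):
    c=read_camera(n);cv2.imwrite(f"pics/{n}0.png",c["img"][:,:,::-1]);print(n,c["camera_matrix"],c["xyz"],c["attitude"])
c=read_camera("wrist");print(c["hand_eye"],c["camera_matrix"]);cv2.imwrite("pics/wrist0.png",c["img"][:,:,::-1])
E
```

```text
{'time_s': 0.0, 'qpos': array([ 1.23497041e+00,  3.14220256e-01, -4.80621357e-02,  1.21018791e+00,
        1.64734813e-05,  1.57077756e+00]), 'qd': array([-7.23739266e-04, -8.08923111e-04, -5.78797647e-04,  1.34811636e-03,
       -7.39977652e-04,  2.36417078e-05]), 'joint_efforts': array([-1.64317455e-03, -5.39589608e+01,  3.39747798e+01,  1.95669592e-02,
       -1.05945960e-04,  1.98781015e-05]), 'position': array([197.5383101 , 565.95205286, 230.4454393 ]), 'orientation': array([-1.48009929e-04,  1.67115719e-01,  9.85936933e-01, -8.23836426e-04]), 'contact_force': array([ 0.30938933, -0.52466338, -0.15886626]), 'ft_torque': array([ 0.00850337, -0.01679014, -0.02828782]), 'gripper_force': 0.0, 'gripper_width': 1.0061510112984886}
scene [[488.9103599    0.         311.58149966]
 [  0.         488.9103599  243.65424525]
 [  0.           0.           1.        ]] [1141.62295095  340.91284951  800.99786113] [-0.2145428   0.45748943  0.78744406 -0.35299668]
side [[515.43936061   0.         315.34827011]
 [  0.         515.43936061 241.42547491]
 [  0.           0.           1.        ]] [ 351.07438157 -717.13406065  999.29170632] [-0.33502343  0.93921508 -0.06893583  0.02970173]
[[-9.66495237e-04 -9.45571080e-01 -3.25414194e-01  8.49631971e+01]
 [ 9.99999364e-01 -7.24926934e-04 -8.63590720e-04  9.63863041e-01]
 [ 5.80684896e-04 -3.25414822e-01  9.45571180e-01 -1.42827445e+02]
 [ 0.00000000e+00  0.00000000e+00  0.00000000e+00  1.00000000e+00]] [[370.48771718   0.         323.98600103]
 [  0.         370.48771718 240.48829386]
 [  0.           0.           1.        ]]
```

View pics/scene0.png

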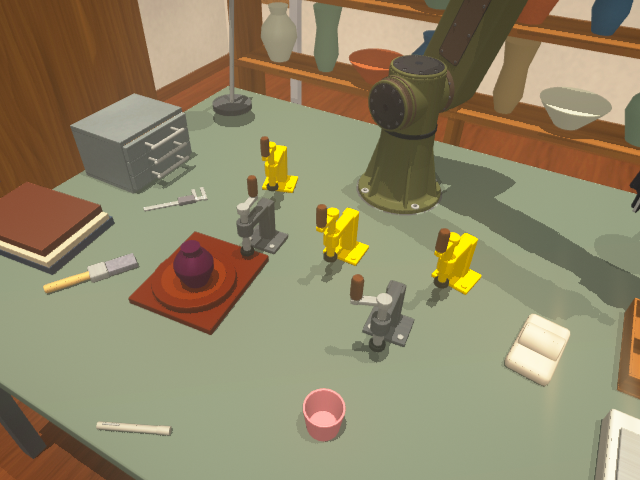

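View pics/side0.png

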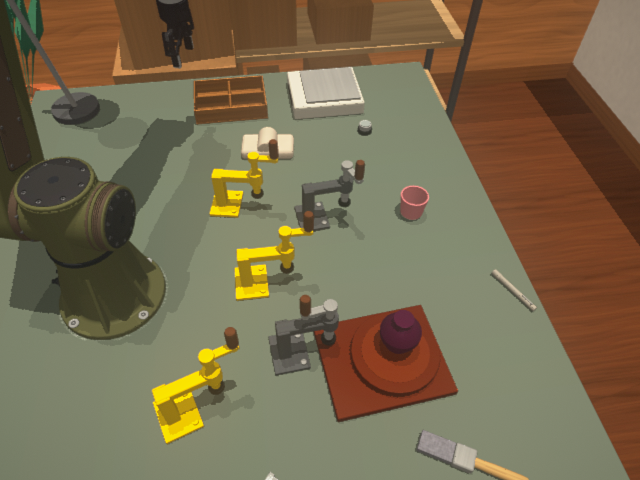

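```bash
cat > h.py <<'E'
import numpy as np,cv2
from scipy.spatial.transform import Rotation as R
from station import *
def Rq(q): return R.from_quat(np.roll(q,-1)).as_matrix()
def ray(c,p):
    d=Rq(c["attitude"])@np.linalg.inv(c["camera_matrix"])@[*p,1.]
    return np.array(c["xyz"],float),d/np.linalg.norm(d)
def wristcam():
    s=observe();c=read_camera("wrist");H=np.array(c["hand_eye"]);T=Rq(s["orientation"])
    c["xyz"]=s["position"]+T@H[:3,3];q=R.from_matrix(T@H[:3,:3]).as_quat();c["attitude"]=np.roll(q,1);return c
def plane(c,p,z):
    o,d=ray(c,p);return o+d*(z-o[2])/d[2]
def tri(c1,p1,c2,p2):
    o,d=ray(c1,p1);a,e=ray(c2,p2)
    t=np.linalg.lstsq(np.c_[d,-e],a-o,rcond=None)[0];u,v=o+t[0]*d,a+t[1]*e
    return (u+v)/2,np.linalg.norm(u-v)
def proj(c,X):
    p=np.array(c["camera_matrix"])@Rq(c["attitude"]).T@(np.array(X)-c["xyz"]);return p[:2]/p[2]
E
python3 - <<'E'
from h import *
np.set_printoptions(precision=1,suppress=True)
a=read_camera("scene");b=read_camera("side")
def crop(c,x,y,w,h,n):
    return cv2.resize(c["img"][y:y+h,x:x+w,::-1],None,fx=4,fy=4,interpolation=cv2.INTER_CUBIC)
cv2.imwrite("pics/crop1.png",np.hstack([crop(a,215,165,90,110,0),crop(b,265,280,90,110,0)]))
def knobs(c):
    h=cv2.cvtColor(c["img"],cv2.COLOR_RGB2HSV);m=cv2.inRange(h,(3,90,40),(14,230,140))
    n,l,st,ce=cv2.connectedComponentsWithStats(m)
    for s,q in zip(st[1:],ce[1:]):
        if 60<s[4]<900 and s[3]<45 and s[2]<30: print(s,q)
knobs(a);print();knobs(b)
print(tri(a,(252,187),b,(305,306)))
E
```

```text
[231 246  29  15 179] [243.7 254.6]
[352 279  12  21 100] [358.5 287.8]

[28 51  4 33 94] [29.8 65.5]
[ 33  50  27  36 365] [41.4 68.9]
[357 160   7  19  79] [359.9 167.4]
[413 188  14  16 147] [419.4 196.1]
[401 199  26  21 288] [411.  210.4]
[  8 208  11  22  72] [ 12.7 217. ]
[304 211  10  11  63] [308.9 214.6]
[300 295  10  21 116] [305.6 302.5]
[225 327  11  10  84] [229.8 331.5]
(array([ 417.3, -206. ,  179.1]), np.float64(1.2336853282401277))
```

View pics/crop1.png

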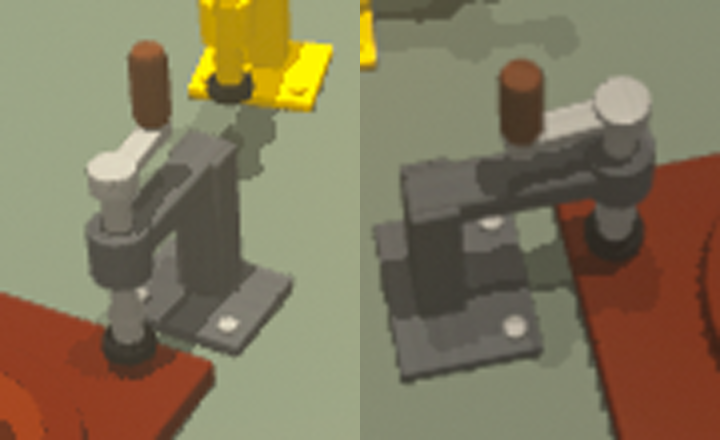

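The crop shows the grey clamp with its black pad over the board. The knob is at about scene (252.5,186) and side (305,305.5), the hub top at scene (243,206) and side (330.5,304). Look-alikes: yellow knobs at scene (265,147), (321,216), (443,240), and the grey spare at (357,288), which stands over bare bench.

Run:
```python
from h import *
np.set_printoptions(precision=1,suppress=True)
a=read_camera("scene");b=read_camera("side")
k,e=tri(a,(252.5,186.2),b,(305.3,305.5));h,f=tri(a,(243,205.7),b,(330.5,304.2))
pd,g=tri(a,(215+129/4,165+345/4),b,(265+255/4,280+235/4))
print(k,e,h,f,pd,g,(k-h)[:2],np.hypot(*(k-h)[:2]),np.degrees(np.arctan2(*(k-h)[1::-1])))
for p in((265,147),(321,216),(357,288)):print(plane(a,p,190))
print(plane(a,(193,255),120))
s=observe();T=Rq(s["orientation"]);print(T)
```

```text
[ 417.2 -205.5  180.9] 0.4653909566774424 [ 466.8 -197.7  162. ] 0.3849124646955218 [ 467.  -198.5   28.4] 1.1725899252694965 [-49.6  -7.8] 50.179156035569875 -171.1137612307451
[ 273.4 -266.4  190. ]
[444.7 -17.8 190. ]
[590.3 131.7 190. ]
[ 611.7 -223.5  120. ]
[[-0.9  0.3 -0. ]
 [ 0.3  0.9 -0. ]
 [ 0.  -0.  -1. ]]
```

```bash
python3 -m jog '[[-0.2,0,-0.1,0,0,0],[-0.4,0,-0.2,0,0,0],[-0.6,0,-0.3,0,0,0],[-0.8,0,-0.4,0,0,0],[-1,0,-0.4,0,0,0]]' -1 25
python3 -m jog '[[-0.2,-0.12,0,0,0,0],[-0.4,-0.24,0,0,0,0],[-0.6,-0.36,0,0,0,0],[-0.8,-0.48,0,0,0,0],[-1,-0.6,0,0,0,0]]'
python3 -m jog '[[-0.2,-0.2,0,0,0,0],[-0.4,-0.4,0,0,0,0],[-0.6,-0.6,0,0,0,0],[-0.8,-0.8,0,0,0,0],[-1,-1,0,0,0,0]]'
python3 -m jog '[[0,-0.2,0,0,0,0],[0,-0.4,0,0,0,0],[0,-0.6,0,0,0,0],[0,-0.8,0,0,0,0],[0,-1,0,0,0,0]]'
```

```text
time_s: 0.98
position: [340.6, 517.3, 292.8]
orientation: [0.0, 0.167, 0.986, 0.001]
contact_force: [0.2, -0.0, -0.3]
gripper_width: 0.996
gripper_force: 0.0
time_s: 1.6
position: [451.9, 381.7, 291.3]
orientation: [0.0, 0.167, 0.986, 0.0]
contact_force: [-0.6, -0.6, 0.6]
gripper_width: 0.997
gripper_force: 0.0
time_s: 2.22
position: [543.9, 190.3, 291.4]
orientation: [0.0, 0.167, 0.986, 0.0]
contact_force: [0.4, -0.0, -0.4]
gripper_width: 0.995
gripper_force: 0.0
time_s: 2.85
position: [493.7, 49.1, 291.4]
orientation: [0.0, 0.167, 0.986, 0.0]
contact_force: [0.3, 0.4, -0.8]
gripper_width: 1.004
gripper_force: 0.0
```

```bash
python3 -m jog '[[0,-0.2,0,0,0,0],[0,-0.4,0,0,0,0],[0,-0.6,0,0,0,0],[0,-0.8,0,0,0,0],[0,-1,0,0,0,0]]'
python3 -m jog '[[-0.02,-0.2,0,0,0,0],[-0.04,-0.4,0,0,0,0],[-0.06,-0.6,0,0,0,0],[-0.08,-0.774,0,0,0,0],[-0.08,-0.774,0,0,0,0]]'
python3 - <<'E'
from h import *
np.set_printoptions(precision=1,suppress=True)
c=wristcam();cv2.imwrite("pics/w1.png",c["img"][:,:,::-1]);s=observe();print(s["position"],s["contact_force"])
for X in((417.2,-205.5,181),(417.2,-205.5,204),(466.8,-198,162)):print(proj(c,X))
np.save("w1.npy",c,allow_pickle=True)
E
```

```text
time_s: 3.48
position: [444.2, -92.5, 291.4]
orientation: [0.0, 0.167, 0.986, -0.0]
contact_force: [0.6, 0.1, 0.7]
gripper_width: 1.0
gripper_force: 0.0
time_s: 4.1
position: [417.3, -206.4, 291.3]
orientation: [0.0, 0.168, 0.986, -0.0]
contact_force: [-0.0, 0.6, -0.1]
gripper_width: 1.002
gripper_force: 0.0
[ 417.5 -205.5  291.3] [ 0.2 -0.3 -0.3]
[324.1 237.1]
[324.1 248.1]
[353.3 281.7]
```

View pics/w1.png

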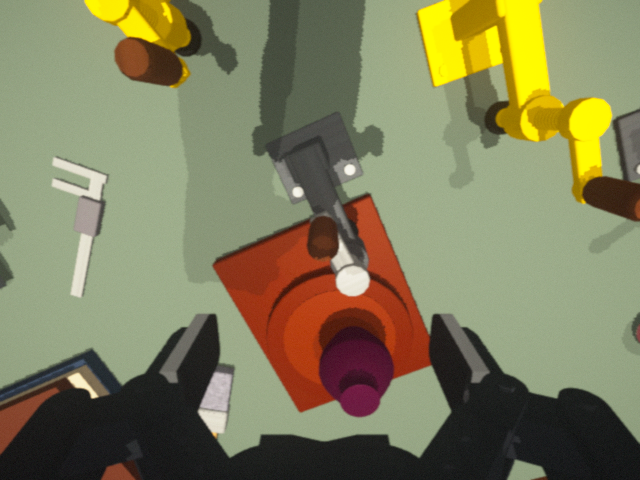

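The wrist view matches: knob at (323,236) and hub at (353,281), within 1 px of the projections. Descend and grip.

```bash
python3 -m jog '[[0,0,0.2,0,0,0],[0,0,0.4,0,0,0],[0,0,0.6,0,0,0],[0,0,0.75,0,0,0],[0,0,0.82,0,0,0]]' -1 25
python3 -m jog '[[0,0,0,0,0,0],[0,0,0,0,0,0],[0,0,0,0,0,0],[0,0,0,0,0,0],[0,0,0,0,0,0]]' 1 25
python3 -m jog '[[0,0,0,0,0,0],[0,0,0,0,0,0],[0,0,0,0,0,0],[0,0,0,0,0,0],[0,0,0,0,0,0]]' 1 25
python3 - <<'E'
from h import *
for n in("scene","side"):
    c=read_camera(n);cv2.imwrite(f"pics/{n}1.png",c["img"][:,:,::-1])
a=cv2.imread("pics/scene1.png")[160:280,200:310];b=cv2.imread("pics/side1.png")[270:390,260:370]
cv2.imwrite("pics/c2.png",cv2.resize(np.hstack([a,b]),None,fx=3.6,fy=3.6,interpolation=cv2.INTER_CUBIC))
print(observe())
E
```

```text
time_s: 4.78
position: [417.2, -204.0, 167.2]
orientation: [-0.001, 0.167, 0.986, 0.0]
contact_force: [0.1, -0.4, -0.0]
gripper_width: 1.004
gripper_force: 0.0
time_s: 5.4
position: [418.2, -205.8, 169.1]
orientation: [0.001, 0.167, 0.986, -0.001]
contact_force: [-0.0, -2.1, 5.7]
gripper_width: 0.246
gripper_force: 27.8
time_s: 6.02
position: [418.2, -205.8, 169.2]
orientation: [0.001, 0.167, 0.986, -0.001]
contact_force: [-1.5, -1.2, 6.0]
gripper_width: 0.247
gripper_force: 27.8
{'time_s': 6.125, 'qpos': array([-4.56898398e-01,  9.87871140e-02, -4.60503689e-01,  1.00987475e+00,
       -6.38354252e-04, -1.20848704e-01]), 'qd': array([ 0.0018895 , -0.00056953, -0.00054727, -0.00016631, -0.00111226,
        0.0003212 ]), 'joint_efforts': array([ 7.82742742e-01, -3.57645285e+01,  2.99854285e+01, -2.86255544e-01,
        5.43231927e-01,  2.85563779e-03]), 'position': array([ 418.16598244, -205.8023151 ,  169.14922917]), 'orientation': array([ 6.90676651e-04,  1.67235532e-01,  9.85916584e-01, -5.38233386e-04]), 'contact_force': array([-1.81194871, -1.22944229,  5.43707533]), 'ft_torque': array([-0.30924743,  0.26120179,  0.02472071]), 'gripper_force': 27.78526978829177, 'gripper_width': 0.24201869217793245}
```

View pics/c2.png

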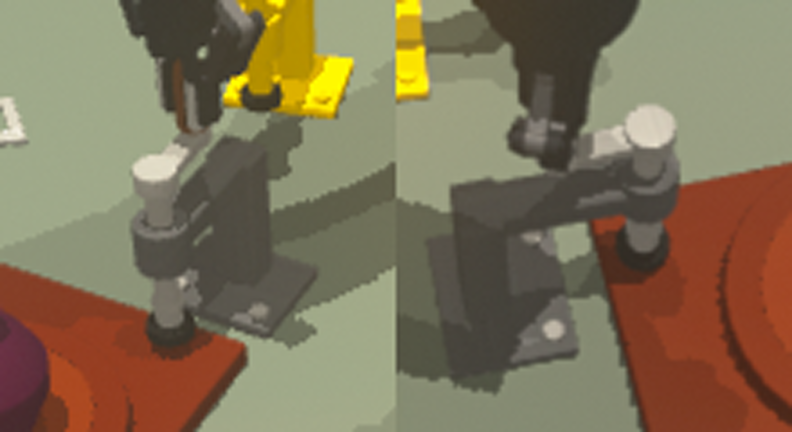

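Knob gripped (21 mm). Next I measure the pad gap and the hub height.

```bash
cat >> h.py <<'E'
AX=np.array([467.,-198.])
def track(tag=None):
    out=[]
    for n in("scene","side"):
        c=read_camera(n);g=c["img"].astype(int)
        p=proj(c,[*AX,28]);x,y=np.round(p).astype(int);x0,y0=x-13,y-14
        w=g[y0:y0+30,x0:x0+26];m=((w.max(2)<62)).astype(np.uint8)
        k,l,st,ce=cv2.connectedComponentsWithStats(m);i=1+np.argmax(st[1:,4])
        # bottom edge: mean lowest row in the central columns
        lo=[np.where(l[:,j]==i)[0].max()+y0 for j in range(x-x0-3,x-x0+4) if (l[:,j]==i).any()]
        o=Rq(c["attitude"]);v=(np.array(c["xyz"])[:2]-AX);v/=np.linalg.norm(v)
        zz=np.linspace(0,50,501);yb=[proj(c,[*(AX+16*v),z])[1] for z in zz]
        out.append((n,st[i],np.round(ce[i]+[x0,y0],2),"lowrow",np.round(np.mean(lo),2),"z_under",round(float(np.interp(-np.mean(lo)-.5,-np.array(yb),zz)),1)))
        if tag: cv2.imwrite(f"pics/{tag}_{n}.png",c["img"][:,:,::-1])
    for r in out:print(*r)
    return out
E
python3 - <<'E'
from h import *
np.set_printoptions(precision=1,suppress=True)
track()
a=read_camera("scene");b=read_camera("side")
for c,n in((a,"scene0"),(b,"side0")):
    g=cv2.imread(f"pics/{n}.png");x,y=np.round(proj(c,[467,-198,28])).astype(int);print(n,x,y);print(g[y-12:y+14,x-1:x+1].max(2).mean(1).astype(int))
    print([proj(c,[*AX,z]) for z in(18,28,38)])
# board corners/edge at side: -x edge line
E
```

```text
scene [ 8  9 12  9 37] [248.8 252.5] lowrow 254.86 z_under 30.4
side [ 6 10 14 12 81] [327.1 340.3] lowrow 344.14 z_under 30.9
scene0 247 252
[116 116 116 116 117 119 119 115 116 115 116  70  65  65  60  58  71  82
  84 104 141 146 146 146 146 147]
[array([247.5, 254.7]), array([247.2, 251.6]), array([246.9, 248.4])]
side0 328 338
[ 62  62  62  62  62  66  86  96  95  96  97  94  98  92  55  44  46  47
  47  57  66  68  79 108 110 109]
[array([328.4, 340.8]), array([328.5, 338.5]), array([328.6, 336.2])]
```

Pad underside is about 28–30 mm, so the gap is about 10 mm. With the knob at z 181 that gives a crank angle of about 3.3 rad, leaving about 2.1 rad to contact. Compute the arc rows.

Run:
```python
from h import *
ex=np.array([-.9442,.3295]);ey=np.array([.3295,.9442])
P=lambda a:50*np.array([np.cos(a),np.sin(a)])
th0=np.radians(189)
for k in range(7):
    o=[]
    for r in range(1,6):
        d=P(th0-.5*k-.1*r)-P(th0-.5*k);z=4.8*(.1*r)
        o.append([round(float(d@ex)/150,3),round(float(d@ey)/150,3),round(z/150,3),0,0,0])
    print(k,str(o).replace(" ",""))
```

```text
0 [[0.014,0.03,0.003,0,0,0],[0.025,0.061,0.006,0,0,0],[0.033,0.094,0.01,0,0,0],[0.038,0.127,0.013,0,0,0],[0.04,0.16,0.016,0,0,0]]
1 [[-0.002,0.033,0.003,0,0,0],[-0.007,0.066,0.006,0,0,0],[-0.016,0.098,0.01,0,0,0],[-0.027,0.13,0.013,0,0,0],[-0.042,0.16,0.016,0,0,0]]
2 [[-0.018,0.028,0.003,0,0,0],[-0.038,0.055,0.006,0,0,0],[-0.061,0.079,0.01,0,0,0],[-0.086,0.101,0.013,0,0,0],[-0.113,0.12,0.016,0,0,0]]
3 [[-0.029,0.016,0.003,0,0,0],[-0.06,0.03,0.006,0,0,0],[-0.091,0.04,0.01,0,0,0],[-0.124,0.047,0.013,0,0,0],[-0.157,0.051,0.016,0,0,0]]
4 [[-0.033,0.0,0.003,0,0,0],[-0.067,-0.002,0.006,0,0,0],[-0.099,-0.009,0.01,0,0,0],[-0.131,-0.018,0.013,0,0,0],[-0.162,-0.031,0.016,0,0,0]]
5 [[-0.029,-0.016,0.003,0,0,0],[-0.057,-0.034,0.006,0,0,0],[-0.083,-0.055,0.01,0,0,0],[-0.107,-0.079,0.013,0,0,0],[-0.128,-0.105,0.016,0,0,0]]
6 [[-0.018,-0.028,0.003,0,0,0],[-0.034,-0.057,0.006,0,0,0],[-0.046,-0.088,0.01,0,0,0],[-0.056,-0.12,0.013,0,0,0],[-0.062,-0.153,0.016,0,0,0]]
```

```bash
cat > t.py <<'E'
from h import *
s=observe();d=s["position"][:2]-AX
a=np.degrees(np.arctan2(d[1],d[0]))%360
f=s["contact_force"];u=np.array([d[1],-d[0]])/np.linalg.norm(d)
print("ang",round(a,1),"turned",round(np.radians((189-a+180)%360-180),3),"r",round(float(np.linalg.norm(d)),1),"z",round(s["position"][2],1),"Ft",np.round(f[:2]@u,2),"Fr",np.round(f[:2]@d/np.linalg.norm(d),2),"Fz",round(f[2],1))
track("t%04d"%int(s["time_s"]*100))
E
python3 t.py
python3 -m jog '[[0.014,0.03,0,0,0,0],[0.025,0.061,0,0,0,0],[0.033,0.094,0,0,0,0],[0.038,0.127,0,0,0,0],[0.04,0.16,0,0,0,0]]' |grep -v ori
python3 t.py
python3 -m jog '[[-0.002,0.033,0.003,0,0,0],[-0.007,0.066,0.006,0,0,0],[-0.016,0.098,0.01,0,0,0],[-0.027,0.13,0.013,0,0,0],[-0.042,0.16,0.016,0,0,0]]' |grep -v ori
python3 t.py
```

```text
ang 189.1 turned -0.002 r 49.5 z 169.1 Ft -0.99 Fr 1.62 Fz 6.2
scene [ 8  9 12  9 37] [248.81 252.51] lowrow 254.86 z_under 30.4
side [ 6 10 14 12 80] [327.11 340.31] lowrow 344.14 z_under 30.9
time_s: 7.05
position: [421.0, -181.3, 167.1]
contact_force: [9.4, -9.0, -17.0]
gripper_width: 0.245
gripper_force: 25.4
ang 160.0 turned 0.506 r 48.9 z 167.1 Ft -5.21 Fr -11.93 Fz -17.0
scene [ 7  9 13 10 41] [248.61 253.24] lowrow 255.71 z_under 27.7
side [ 6 10 14 12 82] [327.04 340.88] lowrow 344.71 z_under 28.4
time_s: 7.78
position: [434.4, -162.2, 164.8]
contact_force: [5.7, -13.5, -12.7]
gripper_width: 0.247
gripper_force: 25.9
ang 132.3 turned 0.99 r 48.4 z 164.8 Ft -4.88 Fr -13.81 Fz -12.7
scene [ 8 11 12  9 45] [248.78 253.82] lowrow 256.29 z_under 25.9
side [ 6 11 14 12 82] [327.09 341.29] lowrow 345.29 z_under 25.9
```

```bash
sed -i 's/AX=np.array(\[467.,-198.\])/AX=np.array([467.8,-199.4])/' h.py; sed -i 's/189-a/187.4-a/' t.py
python3 -m jog '[[-0.022,0.024,0.01,0,0,0],[-0.046,0.047,0.015,0,0,0],[-0.069,0.071,0.019,0,0,0],[-0.094,0.093,0.022,0,0,0],[-0.121,0.112,0.025,0,0,0]]' |grep -v ori
python3 t.py
python3 -m jog '[[-0.029,0.016,0.003,0,0,0],[-0.06,0.03,0.006,0,0,0],[-0.091,0.04,0.01,0,0,0],[-0.091,0.04,0.01,0,0,0],[-0.091,0.04,0.01,0,0,0]]' |grep -v ori
python3 t.py
```

```text
time_s: 8.5
position: [456.1, -151.1, 162.3]
contact_force: [-0.7, -7.7, 2.8]
gripper_width: 0.246
gripper_force: 27.5
ang 103.6 turned 1.463 r 49.6 z 162.3 Ft -2.53 Fr -7.35 Fz 2.8
scene [ 8 11 12  9 42] [248.88 254.6 ] lowrow 257.0 z_under 23.6
side [ 5 10 14 12 83] [326.93 341.82] lowrow 345.43 z_under 27.6
time_s: 9.22
position: [471.1, -149.9, 160.8]
contact_force: [-0.4, -5.4, 2.6]
gripper_width: 0.246
gripper_force: 27.6
ang 86.2 turned 1.766 r 49.6 z 160.8 Ft -0.08 Fr -5.44 Fz 2.6
scene [ 8 12 12  9 46] [248.8  255.17] lowrow 257.71 z_under 21.4
side [ 5 10 14 12 83] [326.96 342.02] lowrow 345.71 z_under 26.4
```

```bash
python3 -m jog '[[-0.033,0.005,0.003,0,0,0],[-0.066,0.01,0.006,0,0,0],[-0.066,0.01,0.006,0,0,0],[-0.066,0.01,0.006,0,0,0],[-0.066,0.01,0.006,0,0,0]]' |grep force:
python3 t.py
python3 -m jog '[[-0.033,-0.001,0.003,0,0,0],[-0.067,-0.003,0.006,0,0,0],[-0.067,-0.003,0.006,0,0,0],[-0.067,-0.003,0.006,0,0,0],[-0.067,-0.003,0.006,0,0,0]]' |grep force:
python3 t.py
python3 -m jog '[[-0.032,-0.007,0.003,0,0,0],[-0.064,-0.017,0.006,0,0,0],[-0.064,-0.017,0.006,0,0,0],[-0.064,-0.017,0.006,0,0,0],[-0.064,-0.017,0.006,0,0,0]]' |grep force:
python3 t.py
```

```text
contact_force: [-2.0, -4.6, 3.5]
gripper_force: 27.7
ang 75.1 turned 1.96 r 49.6 z 159.9 Ft -0.75 Fr -4.97 Fz 3.5
scene [ 8 12 12  9 42] [248.76 255.29] lowrow 257.86 z_under 20.9
side [ 5 11 14 12 82] [327.12 342.33] lowrow 346.0 z_under 25.1
contact_force: [-1.8, -4.1, 4.3]
gripper_force: 27.8
ang 63.8 turned 2.157 r 49.6 z 159.0 Ft 0.14 Fr -4.47 Fz 4.3
scene [ 8 12 12 10 44] [249.2  255.59] lowrow 258.29 z_under 19.5
side [ 5 11 14 12 81] [326.95 342.57] lowrow 346.29 z_under 23.9
contact_force: [-3.2, -2.5, 5.7]
gripper_force: 27.8
ang 52.6 turned 2.352 r 49.7 z 158.1 Ft -1.0 Fr -3.94 Fz 5.7
scene [ 8 13 12  9 44] [248.7  256.14] lowrow 258.57 z_under 18.6
side [ 5 11 14 12 80] [327.1  342.74] lowrow 346.29 z_under 23.9
```

```bash
python3 -m jog '[[-0.031,-0.013,0.002,0,0,0],[-0.06,-0.029,0.005,0,0,0],[-0.06,-0.029,0.005,0,0,0],[-0.06,-0.029,0.005,0,0,0],[-0.06,-0.029,0.005,0,0,0]]' |grep force:
python3 t.py
python3 -m jog '[[-0.028,-0.018,0.002,0,0,0],[-0.054,-0.039,0.005,0,0,0],[-0.054,-0.039,0.005,0,0,0],[-0.054,-0.039,0.005,0,0,0],[-0.054,-0.039,0.005,0,0,0]]' |grep force:
python3 t.py; ls pics | tail -30 | tr '\n' ' '
```

```text
contact_force: [-2.9, -0.5, 4.9]
gripper_force: 27.8
ang 41.6 turned 2.545 r 49.7 z 157.1 Ft -1.5 Fr -2.5 Fz 4.9
scene [ 8 13 12  9 57] [247.72 255.65] lowrow 258.43 z_under 19.1
side [ 5 12 14 11 82] [327.26 342.79] lowrow 346.43 z_under 23.2
contact_force: [-3.8, 2.4, 5.4]
gripper_force: 27.7
ang 30.0 turned 2.746 r 49.8 z 156.2 Ft -4.01 Fr -2.06 Fz 5.4
scene [ 7 13 13  9 68] [246.97 255.68] lowrow 258.86 z_under 17.7
side [ 5 12 15 11 90] [328.   342.87] lowrow 346.71 z_under 22.0
c2.png crop1.png scene0.png scene1.png side0.png side1.png t0632_scene.png t0632_side.png t0705_scene.png t0705_side.png t0777_scene.png t0777_side.png t0850_scene.png t0850_side.png t0922_scene.png t0922_side.png t0994_scene.png t0994_side.png t1067_scene.png t1067_side.png t1140_scene.png t1140_side.png t1212_scene.png t1212_side.png t1285_scene.png t1285_side.png w1.png wrist0.png
```

Run:
```python
import cv2,numpy as np
rows=[]
for n,x,y in(("scene",234,230),("side",314,320)):
    rows.append(np.hstack([cv2.resize(cv2.imread(f"pics/t{t}_{n}.png")[y:y+38,x:x+28],None,fx=7,fy=7,interpolation=cv2.INTER_NEAREST) for t in("0777","1067","1212","1285")]))
cv2.imwrite("pics/m1.png",np.vstack(rows))
T=["0632","0705","0777","0850","0922","0994","1067","1140","1212","1285"]
for t in T:
    g=cv2.imread(f"pics/t{t}_side.png").max(2);h=cv2.imread(f"pics/t{t}_scene.png").max(2)
    print(t,g[330:352,327:330].mean(1).astype(int),h[244:264,246:249].mean(1).astype(int))
```

```text
0632 [ 69  73  98 110 109 108 109 109 110 105  61  50  50  52  51  63  76  84
  99 124 125 125] [119 122 121 118 118 118 114  68  63  66  60  57  70  83  85 100 144 150
 150 150]
0705 [ 68  72  97 107 107 108 107 106 106 106  87  53  48  50  48  53  73  82
  99 123 123 123] [117 119 121 121 117 118 118  99  65  68  62  58  57  77  84  85 143 150
 150 150]
0777 [ 68  72  96 107 107 106 107 108 105 107 103  62  49  50  52  50  61  81
  98 122 122 122] [117 118 120 120 120 118 118 118  90  61  65  58  57  60  82  85 143 150
 150 151]
0850 [ 67  71  95 105 106 105 105 105 105 105 104  86  51  47  48  49  52  78
  98 121 121 121] [118 118 118 120 120 119 118 118 118  76  62  63  57  56  65  82 127 133
 134 133]
0922 [ 67  71  95 106 106 106 105 105 105 105 108 102  59  47  49  50  50  69
  97 121 122 122] [117 117 117 120 121 121 117 118 118  99  63  65  59  56  57  81 127 134
 133 134]
0994 [ 67  71  95 106 106 105 105 105 107 104 106 103  68  49  48  52  49  63
  97 121 122 121] [118 118 117 119 121 120 117 118 118 113  68  63  62  57  57  71 127 133
 133 134]
1067 [ 67  71  96 105 106 106 106 106 106 104 106 105  75  50  48  53  48  59
  98 121 122 122] [117 118 118 118 121 120 120 118 118 120  75  64  64  57  56  62 126 133
 134 133]
1140 [ 67  71  95 106 107 107 107 107 105 106 105 105  86  52  48  50  47  56
  96 123 123 122] [118 119 118 118 119 121 122 119 118 119  90  67  66  57  56  58 125 134
 134 133]
1212 [ 67  72  96 107 108 107 108 107 107 107 105 105  86  51  47  48  47  52
  72  82  91  82] [118 118 118 118 119 122 122 117 118 118  89  61  58  56  54  56  97 102
 102 102]
1285 [ 68  72  97 108 108 108 107 107 108 109 107 107  87  52  46  49  48  51
  73  75  75  75] [118 118 118 119 119 121 121 118 118 118  90  61  58  55  54  57  95 100
 100 101]
```

View pics/m1.png

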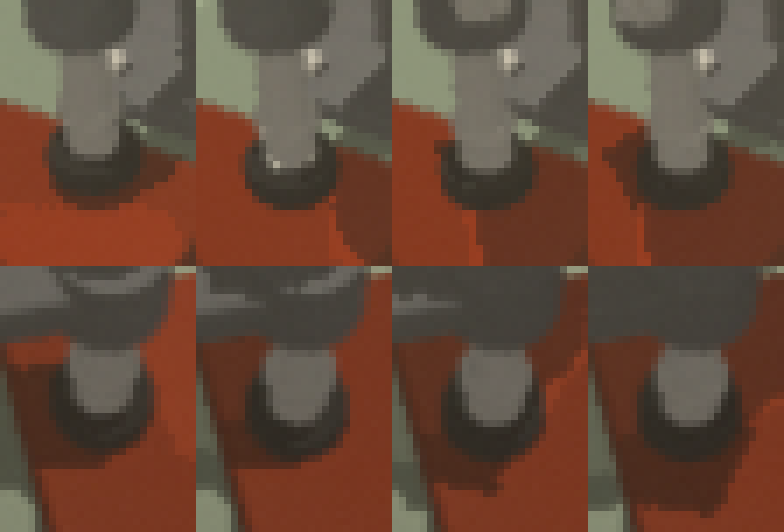

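The stem/pad edge in both views stops moving at 2.35 rad of turn (same pixel values at 2.35, 2.55 and 2.75), so contact is at about 2.33 rad. The target is about 3.53 rad total.

```bash
python3 -m jog '[[-0.024,-0.024,0.002,0,0,0],[-0.045,-0.05,0.005,0,0,0],[-0.063,-0.078,0.008,0,0,0],[-0.079,-0.107,0.011,0,0,0],[-0.091,-0.138,0.014,0,0,0]]' |grep force:
python3 t.py|head -1
python3 -m jog '[[-0.006,-0.02,0.002,0,0,0],[-0.01,-0.032,0.003,0,0,0],[-0.01,-0.032,0.003,0,0,0],[-0.01,-0.032,0.003,0,0,0],[-0.01,-0.032,0.003,0,0,0]]' |grep force:
python3 t.py|head -1
```

```text
contact_force: [-1.3, 4.8, 1.7]
gripper_force: 27.4
ang 0.6 turned -3.022 r 50.1 z 153.9 Ft -4.77 Fr -1.24 Fz 1.7
contact_force: [-0.3, 5.7, -2.6]
gripper_force: 27.1
ang 354.8 turned -2.922 r 50.1 z 153.5 Ft -5.63 Fr -0.83 Fz -2.6
```

```bash
python3 -m jog '[[-0.006,-0.028,0.004,0,0,0],[-0.009,-0.056,0.008,0,0,0],[-0.009,-0.056,0.008,0,0,0],[-0.009,-0.056,0.008,0,0,0],[-0.009,-0.056,0.008,0,0,0]]' |grep force:
python3 t.py|head -1
```

```text
contact_force: [0.9, 5.3, -0.9]
gripper_force: 27.1
ang 344.8 turned -2.747 r 50.2 z 152.6 Ft -5.3 Fr -0.54 Fz -0.9
```

```bash
python3 -m jog '[[0,0.005,0,0,0,0],[0,0.005,0,0,0,0],[0,0.005,0,0,0,0],[0,0.005,0,0,0,0],[0,0.005,0,0,0,0]]' |grep force:
python3 -m jog '[[0,0,0,0,0,0],[0,0,0,0,0,0],[0,0,0,0,0,0],[0,0,0,0,0,0],[0,0,0,0,0,0]]' -1
python3 -m jog '[[0,0,-0.15,0,0,0],[0,0,-0.35,0,0,0],[0,0,-0.55,0,0,0],[0,0,-0.75,0,0,0],[0,0,-0.95,0,0,0]]'
python3 -m jog '[[0.2,0.2,0,0,0,0],[0.4,0.4,0,0,0,0],[0.6,0.6,0,0,0,0],[0.7,0.8,0,0,0,0],[0.7,1,0,0,0,0]]'
python3 -m jog '[[0,0.2,0,0,0,0],[0,0.4,0,0,0,0],[0,0.6,0,0,0,0],[0,0.8,0,0,0,0],[0,0.8,0,0,0,0]]'
python3 - <<'E'
from h import *
np.set_printoptions(precision=1,suppress=True)
a=read_camera("scene");b=read_camera("side")
for c,n in((a,"scene"),(b,"side")):cv2.imwrite(f"pics/{n}9.png",c["img"][:,:,::-1])
x=cv2.resize(a["img"][165:335,120:270,::-1],None,fx=2.6,fy=2.6,interpolation=cv2.INTER_CUBIC);y=cv2.resize(b["img"][260:430,290:440,::-1],None,fx=2.6,fy=2.6,interpolation=cv2.INTER_CUBIC)
cv2.imwrite("pics/m9.png",np.hstack([x,y]))
for n in("scene","side"):
    p=cv2.imread(f"pics/{n}0.png").astype(int);q=cv2.imread(f"pics/{n}9.png").astype(int)
    s=(slice(250,320),slice(130,235)) if n=="scene" else (slice(330,420),slice(360,460))
    print(n,np.abs(p-q)[s].max(2).mean(),(np.abs(p-q)[s].max(2)>40).sum())
g=b["img"].max(2);h=a["img"].max(2);print(g[338:352,327:330].mean(1).astype(int),h[250:264,246:249].mean(1).astype(int))
E
```

```text
contact_force: [0.8, 1.5, -3.7]
gripper_force: 26.9
time_s: 16.38
position: [516.2, -212.1, 152.8]
orientation: [0.0, 0.167, 0.986, -0.0]
contact_force: [-0.4, 0.3, 0.2]
gripper_width: 1.001
gripper_force: 0.0
time_s: 17.0
position: [516.1, -212.1, 296.2]
orientation: [0.0, 0.167, 0.986, -0.0]
contact_force: [0.7, 0.0, -0.1]
gripper_width: 1.002
gripper_force: 0.0
time_s: 17.62
position: [465.7, -34.8, 295.7]
orientation: [0.0, 0.167, 0.986, -0.0]
contact_force: [0.3, 0.2, -0.2]
gripper_width: 1.001
gripper_force: 0.0
time_s: 18.25
position: [506.4, 78.9, 294.9]
orientation: [-0.0, 0.166, 0.986, 0.0]
contact_force: [0.0, -0.7, -0.1]
gripper_width: 1.0
gripper_force: 0.0
scene 6.288707482993197 6
side 2.7965555555555555 0
[ 97  97  97  95  79  50  46  49  46  52  88 111 112 111] [122 124 123 120  97  69  70  61  59  61 143 152 153 152]
```

View pics/m9.png

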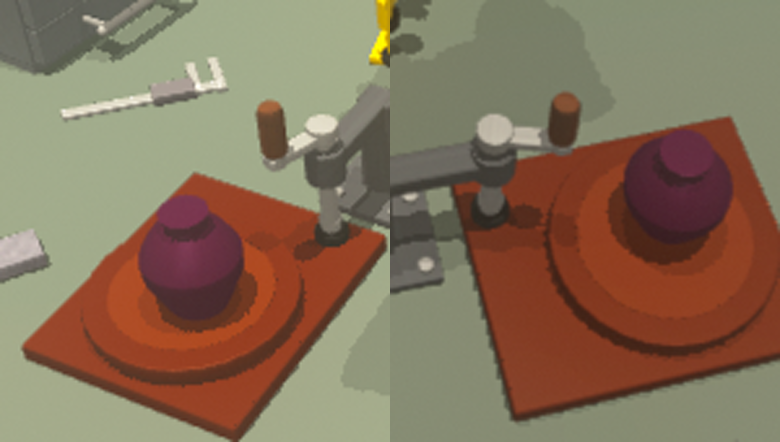

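The pad sits on the board, the vase stands, and the turntable has not moved (difference images are near zero). The gripper is clear.

```bash
python3 -c "
from h import *
print(tri(read_camera('scene'),(224.6,215),read_camera('side'),(357.3,305.8)))
print(hand_in())"
```

```text
(array([ 516.09910404, -210.00414539,  164.62050506]), np.float64(0.8251593334160637))
the job is handed in; nothing more can be done
None
```

The job is handed in: I turned the grey clamp over the turntable clockwise until its pad met the board, then about 1.2 rad further (about 5.8 mm of screw travel), and let go; the turntable and vase did not move, and the spare clamp was left alone.

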